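# Find and mark the balance point of a hanger bar on the tipping jig

## Task

This hanger bar will hang level from a single ring, so its balance point has to be marked. Lay the bar level in the guides on the bed of the balance jig and let go of it, then slide it out over the bed's end edge, a few millimetres at a time, until it just tips onto the rubber landing rod by itself. Without shifting it, swing the marking arm down so that its point rests on the bar, and leave the tub of rings and the screwdriver where they are.

Things in the scene. Friction and masses are not known exactly. Their poses are not given: they have to be found in the camera images.
- bar_mid (a point): Middle (half-way along and up) of the loose hanger bar: pale oak, 26 x 26 mm section, 150 mm long, plus a turned finial (24 mm thick, 25 mm long, flat end) at each end: brass at +y, black at -y; 200 mm overall. y runs along the bar, z up. Weight 0.25 to 0.32 kg. Either end may lead over the edge.
- hanger_bar: The same bar; origin in the middle of its underside, 13 mm below bar_mid, same axes.
- brass_finial: The brass finial, fixed to the bar (same origin and axes as hanger_bar). Its weight differs from bar to bar, so the bar's balance point lies anywhere from 12 to 30 mm from the bar's middle towards this end: it can only be found by trial.
- edge (a point): Middle of the fulcrum edge: the end edge of the jig's bed, at the level of the bed's aluminium top, 52 mm above the bench. z is up; the bed, 170 mm long and 56 mm wide, runs from here towards +y, and the bar is slid towards -y. While something leans on the end of the bar, friction keeps it from tipping: back off after each nudge to see whether it tips.
- jig: The balance jig, fixed to the bench: plywood base 112 x 256 x 14 mm (axes as edge), hardwood bed. Two pairs of round steel guide rods, 8 mm high, keep the bar along y: one pair from 3 to 41 mm behind the edge, one from 129 to 167 mm, 32 mm clear between the two rods of a pair. From 41 to 129 mm the sides are open for fingers.
- landing_rod: Fixed black rubber rod, 10 mm thick, across the bar's path 38 mm beyond the edge, its top about 6 mm below the bed's level. A bar that tips rests on the edge and on this rod, leading end about 0.16 rad (9 degrees) down. The pose given is that of jig.
- scriber (a joint): Marking arm: steel arm hinged to a post on the +x side of the bed, axis along y of edge. 0 = down, level across the tipped bar with its point on it; 1.57 = upright; starts at 1.35 to 1.75. Slight friction: it stays where left above about 1.3 rad and sinks slowly by itself below about 0.9.
- scriber_knob (a point): Centre of the red ball knob, 21 mm thick, at the arm's free end, 104 mm from the hinge axis, which is 48 mm on the +x side of edge and 36 mm above it. The knob swings over the bar towards -x and down, and ends 56 mm on the -x side of the bar's middle line.
- scriber_point (a point): Tip of the brass point under the arm, 48 mm from the hinge axis. It comes down 4 mm beyond the edge, which on the tipped bar's upper face is just opposite the edge.
- ring_tub_2: Clear tub of steel hanging rings, 82 x 105 x 52 mm, loose, a bystander; origin at its underside.
- screwdriver_1: Yellow screwdriver, 197 mm long, loose, a bystander; origin at its underside.

How it is judged:
By the outcome, as a careful person would: the job done as asked, in the order asked, and still so for the second after the job is handed in, with the robot touching nothing.
It also fails if it takes over 69 s, if anything falls off the work surface, if the arm or the gripper's body presses on something with over 40 N, if the wrist force passes 120 N, or if a joint passes its speed limit or range.

## Robot

A 6-joint arm with a two-finger parallel gripper is mounted at the origin on a cart in front of the work surface, level with it; the furniture and walls round the work are solid. World frame = base frame: x ahead of the robot, y to its left, z up, the work surface at z = 0. Lengths are in mm, angles in rad, forces in N, time in s.
With the tool pointing down it reaches from about 400 to 925 mm from the base axis. Payload 12.5 kg.
Tool frame: the origin (TCP) lies at the very end of the fingers, on their centre line; the grasp point (between the pads) lies 19 mm behind it; z points along the fingers, y is the line along which they close (so a half turn about z gives the same grasp; the last joint's range is limited). The gripper opens to 95 mm and grips with 3 to 60 N. Pads are 20 mm wide; open, the fingers measure 119 mm over their backs; the gripper's body (75 mm by 180 mm) begins 59 mm behind the grasp point.
Start: joints at [-1.293, 0.491, 1.559, -0, 1.092, -0.106], TCP at [234.054, -579.542, 183.061] pointing down, gripper open.
Joint ranges: [-3.1, 3.1], [-0.84, 2.19], [0.05, 2.79], [-1.13, 4.28], [0.06, 2.93], [-2.69, 2.69]. Speed limits (rad/s): [2.22, 2.22, 2.79, 3.14, 3.14, 3.14].

## Interface

Orientations are given as [roll, pitch, yaw] about the fixed x, y, z axes, in that order (R = Rz(yaw) Ry(pitch) Rx(roll)).
In Python, from cell import state, imaging, env, spot_in, mark_of gives the robot as it stands. The module is installed in compiled form; this text tells all that it offers.
- The arm moves only by the tool step_arm, never from a script. Its argument "increments" is a list of rows, each an object with "slide": the shift along the tool's x, y, z in m, a list of three; "roll": the turn about the tool's z in rad. A call has 1 to 5 rows; each row is the pose to reach, as a shift and turn from the pose commanded when the call began, along the tool's axes at that moment; what a row does not reach only later rows make up. A row lasts 1/8 s, in which the tool goes at most 62.5 mm and 10.7 degrees, less where a joint would pass 70% of its speed; a pose out of reach is approached as far as the arm can. A call with a gripper value outside its range is refused whole. "fingers" is the opening, from 0 (shut) to 1 (fully open), set as the call begins (left out, the last holds). The fingers move at their own pace and stop on an object; the grip force is fixed at half the most. Time passes only in rows, so rows that repeat a pose let the fingers close. It gives the time, the measured TCP pose, the force, the opening and the grip force at its end, in the units of the state.
- state(): the state, without advancing time (a new reading comes with each control period).
- imaging.read_camera(name): name is "side" or "top" or "wrist"; returns a dict with "color" (480x640x3 uint8, red, green, blue), "z_map" (480x640 float32, mm along the optical axis (not along the pixel's ray), 0 where there is no reading), "intrinsics" (3x3 intrinsics, pixels), "camera_from_world" (4x4, takes a point from world to camera coordinates). Camera axes: x right, y up, looking along -z (the intrinsics and any distortion apply to the point x, -y, -z); pixel columns grow to the right and rows downward; lengths in mm; the calibration is good to about 2 mm. The wrist camera is an equidistant fisheye: a pixel r from the principal point sees the ray r / f radians off the axis. A picture is of the moment at which its call begins.
- env.job_done(): hands the job in; it is judged then, once.
Trained networks look in the newest picture that a camera, given by its name, has taken for a name from the list of things; names that differ only in an ending like _2 or _b are one class to them, and where a whole thing is asked for, a point or a joint stands for the part that bears it (a point fixed in the world has none). Each returns a list of dicts, best first, with "confidence" (0 to 1); they miss things now and then, are a little off and sometimes report something else, mostly with a low value. They report only what shows in the picture. A call takes as long as a camera call.
- spot_in(camera, target): "bbox" ([left, top, right, bottom] in pixels, round what is visible of it).
- mark_of(camera, target): "uv" ([column, row] in pixels: a listed point, or the origin of a listed thing).
The state is a dict: "t": time; "joints": joint angles; "qvel": joint speeds; "tau": joint torques, N m; "eef_pos": TCP position; "tcp_rot": TCP orientation; "ft_force": force on the tool from outside, world axes, zero at the start; "moment": the same for the moment, N m; "opening": opening from 0.0 (shut) to 1.0 (fully open); "grip_force": force on a finger pad.
Only numpy, scipy, OpenCV 4.12 (cv2) and the standard library are available. Lean on these libraries where they do the work, as an engineer would, in place of code of your own. Each camera call takes 0.05 s, during which the arm holds its last target. There are 200 camera calls.

## Working session

There is one attempt and no reset: what is moved stays moved. The work goes in short steps, Python scripts to look and compute and a tool call to move; the robot and the scene stay as the last step left them, time stands still between calls to the robot, and variables do not carry over. Pictures are saved under pics/ and viewed, at most 10 in all, crops included, and the job is handed in when it is done.

Besides the shell and the picture viewer there is one more tool, called after "Emit:" as name([rows], argument=value, ...), one row to a line, values as JSON. step_arm: Moves the arm, as the interface text tells. Its arguments: {"type":"object","properties":{"increments":{"type":"array"},"fingers":{"type":"number"}},"required":["increments"]}

```bash
mkdir -p pics
cat > h.py <<'E'
import numpy as np, cv2
from cell import state, imaging, env, spot_in, mark_of
def cam(n):
    c=imaging.read_camera(n); c['n']=n; return c
def save(c,f): cv2.imwrite('pics/'+f,c['color'][:,:,::-1])
def rays(c,uv):
    uv=np.atleast_2d(np.asarray(uv,float));K=c['intrinsics']
    a=(uv[:,0]-K[0,2])/K[0,0];b=(uv[:,1]-K[1,2])/K[1,1]
    if c['n']=='wrist':
        r=np.hypot(a,b)+1e-12;d=np.c_[a/r*np.sin(r),-b/r*np.sin(r),-np.cos(r)]
    else: d=np.c_[a,-b,-np.ones(len(a))]
    T=np.linalg.inv(c['camera_from_world']);return T[:3,3],d@T[:3,:3].T,d
def at_z(c,uv,z):
    o,w,_=rays(c,uv);return o+w*((z-o[2])/w[:,2])[:,None]
def depth(c,uv):
    o,w,d=rays(c,uv);uv=np.atleast_2d(uv)
    z=np.array([c['z_map'][int(round(v)),int(round(u))] for u,v in uv])
    return o+w*(z/-d[:,2])[:,None]
def proj(c,p):
    p=np.atleast_2d(p);T=c['camera_from_world'];q=p@T[:3,:3].T+T[:3,3];q=q*[1,-1,-1];K=c['intrinsics']
    if c['n']=='wrist':
        h=np.hypot(q[:,0],q[:,1]);t=np.arctan2(h,q[:,2]);q=np.c_[q[:,0]/h*t,q[:,1]/h*t]
    else:q=q[:,:2]/q[:,2:]
    return q*[K[0,0],K[1,1]]+[K[0,2],K[1,2]]
E
python3 - <<'E'
from h import *
np.set_printoptions(precision=1,suppress=True)
for n in ['top','side']:
    c=cam(n);save(c,n+'0.png')
    T=np.linalg.inv(c['camera_from_world']);print(n,T[:3,3],-T[:3,2],c['intrinsics'][0])
    for t in ['bar_mid','hanger_bar','brass_finial','edge','jig','landing_rod','scriber_knob','scriber_point','ring_tub_2','screwdriver_1']:
        m=mark_of(n,t)[:2];b=spot_in(n,t)[:1]
        for k in m: print(t,np.array(k['uv']),round(k['confidence'],2),depth(c,k['uv'])[0],[np.array(x['bbox']) for x in b])
print(state())
E
```

```text
top [ 487.6  -53.1 1203. ] [ 0.1  0.  -1. ] [501.9   0.  311.2]
hanger_bar [410.4 281.3] 0.56 [ 486.4 -259.    29.5] [array([373.7, 256.8, 450.5, 302.6])]
edge [197.8 284.1] 0.97 [482.1 231.3  51.4] [array([129.5, 240.3, 234. , 346.4])]
jig [187.6 294.5] 0.96 [458.4 254.8  50.1] [array([130.3, 238.3, 234.6, 349. ])]
scriber_knob [168.2 266.7] 0.57 [517.8 253.6 204.1] [array([200.7, 258.4, 226.3, 281.4])]
scriber_point [179.3 271.8] 0.57 [511.3 285.5  12.6] [array([162.6, 263.5, 185.7, 270. ])]
ring_tub_2 [238.8 185.1] 0.6 [713.7 140.4  40.5] [array([215.6, 164.5, 255.5, 204.4])]
screwdriver_1 [286.5 191.2] 0.71 [702.7  29.7  16.3] [array([256. , 166.7, 326.2, 219.8])]
screwdriver_1 [410.9 280.5] 0.33 [ 488.2 -261.5   22.3] [array([256. , 166.7, 326.2, 219.8])]
side [ 437.9 -841.   735.3] [ 0.2  0.8 -0.6] [526.   0. 316.]
bar_mid [275.5 342.8] 0.57 [ 488.8 -271.4   25.2] [array([245.8, 300.7, 305.8, 396.5])]
hanger_bar [275.4 348.6] 0.67 [ 486.9 -285.2   27.4] []
edge [248.6 172.1] 0.91 [489.1 234.   44.5] [array([183.5, 108.2, 290.9, 207.3])]
jig [236.1 181. ] 0.61 [457.2 214.3  35.4] [array([251.9, 105.1, 262.6, 150.3])]
scriber_knob [258.1 111.9] 0.72 [520.6 244.2 194. ] [array([253.8, 110.2, 261.4, 154.9])]
scriber_point [255.6 133. ] 0.76 [512.9 256.  135.4] [array([252.8, 106.2, 264.1, 150. ])]
ring_tub_2 [350.4 200.6] 0.97 [710.3 107.1  25.6] [array([332.2, 176. , 372.5, 207.4])]
screwdriver_1 [353.5 233.3] 0.92 [699.   23.7  -2.5] [array([319.8, 205.1, 387.3, 250.4])]
{'t': 2.1, 'joints': array([-1.3,  0.5,  1.6,  0. ,  1.1, -0.1]), 'qvel': array([-0.,  0., -0., -0., -0., -0.]), 'tau': array([  0. , -61.2, -25.8,   0.1,   0. ,   0. ]), 'eef_pos': array([ 234.1, -579.5,  183. ]), 'tcp_rot': array([3.1, 0. , 0.4]), 'ft_force': array([ 0.4,  0.1, -0.3]), 'moment': array([-0. ,  0. ,  0.1]), 'grip_force': 0.0, 'opening': 1.0015285578416775}
```

Run:
```python
import cv2
a=cv2.imread('pics/top0.png');b=cv2.imread('pics/side0.png')
x=cv2.resize(a[220:370,110:260],None,fx=4,fy=4,interpolation=2)[:,:400*1];x=cv2.resize(a[220:370,110:250],(373,400),interpolation=2)
y=cv2.resize(a[230:330,350:470],(400,333),interpolation=2)
z=cv2.resize(b[90:220,170:300],(400,400),interpolation=2)
import numpy as np
o=np.zeros((600,800,3),np.uint8)
o[:400,:373]=x;o[:400,400:800]=z
o[400:600,:240]=cv2.resize(y,(240,200));o[400:600,260:560]=cv2.resize(b[290:410,185:365],(300,200))
o[400:600,570:800]=cv2.resize(a,(230,200))
cv2.imwrite('pics/m0.png',o)
```

```text
(no output)
```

View pics/m0.png

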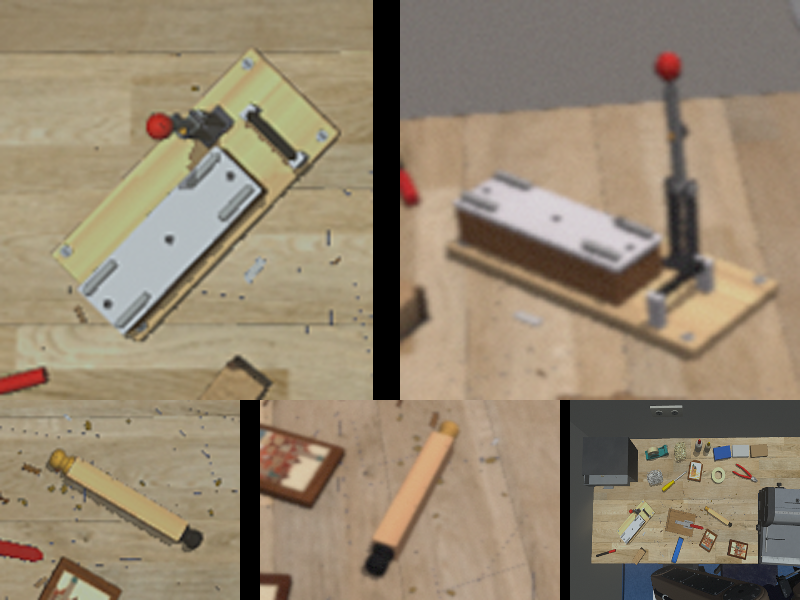

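View pics/side0.png

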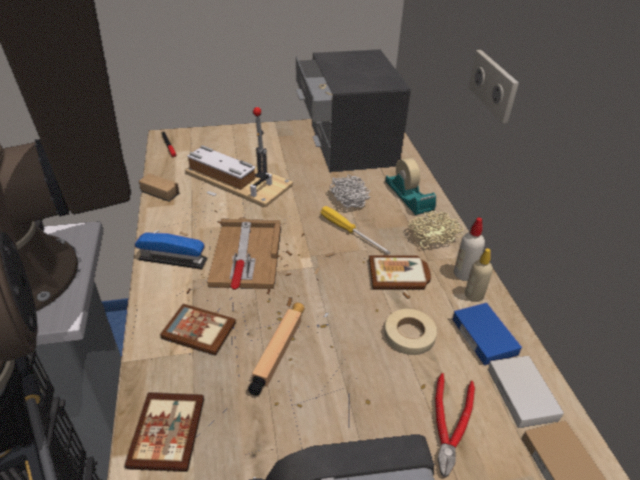

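```bash
cat >> h.py <<'E'
def cloud(c,box):
    l,t,r,b=box;u,v=np.meshgrid(np.arange(l,r),np.arange(t,b));uv=np.c_[u.ravel(),v.ravel()]
    o,w,d=rays(c,uv);z=c['z_map'][uv[:,1],uv[:,0]];k=z>0
    return (o+w*(z/-d[:,2])[:,None])[k],c['color'][uv[:,1],uv[:,0]][k].astype(int)
def rect(P):
    (c,s,a)=cv2.minAreaRect(P[:,:2].astype(np.float32))
    if s[0]<s[1]: s=s[::-1];a+=90
    return np.array(c),np.array(s),a
E
python3 - <<'E'
from h import *
np.set_printoptions(precision=3,suppress=True)
c=cam('top')
for nm,box,lo,hi in [('bar',(365,245,460,315),14,40),('bed',(125,230,215,360),44,57)]:
    P,C=cloud(c,box);k=(P[:,2]>lo)&(P[:,2]<hi);Q=P[k];CC=C[k]
    if nm=='bed':
        print('grayness');k=(CC.max(1)-CC.min(1)<30)&(CC.min(1)>110);Q=Q[k]
    m=np.median(Q,0);d=np.linalg.norm(Q[:,:2]-m[:2],axis=1);Q=Q[d<115]
    r=rect(Q);print(nm,len(Q),m,Q[:,2].std(),r)
    mu=Q[:,:2].mean(0);U,S,V=np.linalg.svd(Q[:,:2]-mu);print('pca',mu,np.degrees(np.arctan2(V[0,1],V[0,0])))
    t=(Q[:,:2]-mu)@V.T;print('ext',np.percentile(t,[1,99],axis=0), [mu+V[0]*e for e in np.percentile(t[:,0],[0.5,99.5])])
s=state();print(s['tcp_rot'],s['eef_pos'],s['joints'])
# colour-based outline of the bed at z=52 and the bar at z=26
h=c['color'][230:360,125:240].astype(int);m=((h.max(2)-h.min(2)<30)&(h.min(2)>130)).astype(np.uint8)
n,l,st,ce=cv2.connectedComponentsWithStats(m);i=1+st[1:,4].argmax();v,u=np.nonzero(l==i)
P=at_z(c,np.c_[u+125,v+230],52.);print('bedcol',len(P),rect(P))
E
```

```text
bar 946 [ 491.626 -263.679   25.595] 3.4386798989550766 (array([ 484.482, -266.68 ]), array([169.477, 141.526]), 93.53894209861755)
pca [ 490.463 -263.972] -120.18314874314134
ext [[-95.811 -98.667]
 [ 96.954  15.853]] [array([ 539.269, -180.058]), array([ 441.219, -348.639])]
grayness
bed 1523 [425.722 285.891  53.05 ] 1.946740132761978 (array([424.777, 286.424]), array([171.156,  56.694]), 135.82515716552734)
pca [425.068 285.905] 135.97584132165974
ext [[-83.139 -27.672]
 [ 83.715  27.427]] [array([485.77 , 227.237]), array([364.011, 344.917])]
[ 3.142 -0.     0.384] [ 234.04  -579.535  183.046] [-1.293  0.491  1.559  0.     1.092 -0.106]
bedcol 1675 (array([424.241, 287.572]), array([169.648,  56.96 ]), 136.15180587768555)
```

Emit:
step_arm([
  {"slide": [0.356, -0.196, 0.06], "roll": -0.663},
  {"slide": [0.356, -0.196, 0.06], "roll": -0.663},
  {"slide": [0.356, -0.196, 0.06], "roll": -0.663},
  {"slide": [0.356, -0.196, 0.06], "roll": -0.663},
  {"slide": [0.356, -0.196, 0.06], "roll": -0.663},
])

```text
t: 2.78
eef_pos: [430.4, -338.4, 137.3]
tcp_rot: [3.141, 0.0, 1.048]
ft_force: [0.6, -1.2, -0.3]
opening: 1.0
grip_force: 0.0
```

Emit:
step_arm([
  {"slide": [0, 0, 0]},
])

```text
invalid input at $.increments[0]: expected keys slide, roll
```

```bash
cat >> h.py <<'E'
def go(x,y,z,yawdeg=None):
    s=state();a=s['tcp_rot'][2];p=s['eef_pos'];d=np.array([x,y,z])-p
    r=0 if yawdeg is None else -((np.radians(yawdeg)-a+np.pi)%(2*np.pi)-np.pi)
    print('t %.2f'%s['t'],'slide',np.round([d[0]*np.cos(a)+d[1]*np.sin(a),d[0]*np.sin(a)-d[1]*np.cos(a),-d[2]],1),'roll %.3f'%r, p.round(1),s['qvel'].round(2).max())
E
python3 - <<'E'
from h import *
np.set_printoptions(precision=1,suppress=True)
c=cam('wrist');save(c,'w1.png')
for t in ['bar_mid','brass_finial','hanger_bar']:
    for k in mark_of('wrist',t)[:1]:print(t,k['uv'],k['confidence'],at_z(c,k['uv'],13 if t=='bar_mid' else 26))
go(490.2,-264.2,60,60)
E
```

```text
bar_mid [340.5, 115.7] 0.69 [[ 494.6 -264.5   13. ]]
hanger_bar [341.9, 118.8] 0.94 [[ 493.2 -267.9   26. ]]
t 2.98 slide [95.  14.9 77.4] roll 0.002 [ 430.  -339.2  137.4] 0.0
```

View pics/w1.png

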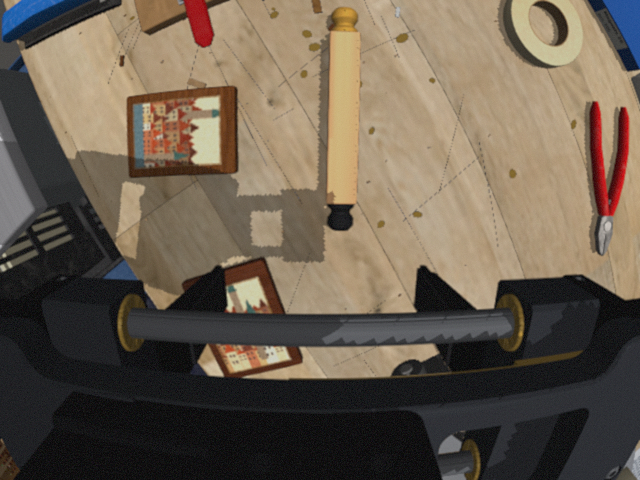

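Emit:
step_arm([
  {"slide": [0.0955, 0.016, 0.06], "roll": 0},
  {"slide": [0.0955, 0.016, 0.09], "roll": 0},
  {"slide": [0.0955, 0.016, 0.12], "roll": 0},
  {"slide": [0.0955, 0.016, 0.133], "roll": 0},
  {"slide": [0.0955, 0.016, 0.133], "roll": 0},
], fingers=0.7)

```text
t: 3.6
eef_pos: [490.5, -266.4, 4.5]
tcp_rot: [-3.141, 0.0, 1.045]
ft_force: [0.5, -0.4, 1.1]
opening: 0.702
grip_force: 0.0
```

Emit:
step_arm([
  {"slide": [0, 0, 0], "roll": 0},
  {"slide": [0, 0, 0], "roll": 0},
  {"slide": [0, 0, 0], "roll": 0},
  {"slide": [0, 0, 0], "roll": 0},
], fingers=0)

```text
t: 4.1
eef_pos: [491.1, -265.3, 4.7]
tcp_rot: [3.141, 0.0, 1.047]
ft_force: [-1.2, 0.5, -0.4]
opening: 0.337
grip_force: 0.0
```

Emit:
step_arm([
  {"slide": [0, 0, 0], "roll": 0},
  {"slide": [0, 0, 0], "roll": 0},
  {"slide": [0, 0, 0], "roll": 0},
])

```text
t: 4.47
eef_pos: [491.0, -265.2, 4.3]
tcp_rot: [-3.142, 0.0, 1.047]
ft_force: [-0.3, -0.4, 0.5]
opening: 0.034
grip_force: 0.0
```

Emit:
step_arm([
  {"slide": [0, 0, -0.05], "roll": 0},
  {"slide": [0, 0, -0.1], "roll": 0},
  {"slide": [0, 0, -0.14], "roll": 0},
  {"slide": [0, 0, -0.14], "roll": 0},
])

```text
t: 4.97
eef_pos: [492.0, -265.9, 147.2]
tcp_rot: [3.136, 0.001, 1.047]
ft_force: [-0.1, -0.2, 0.2]
opening: 0.007
grip_force: 0.0
```

Run:
```python
from h import *
np.set_printoptions(precision=2,suppress=True)
c=cam('wrist');save(c,'w2.png');print(state()['grip_force'],state()['opening'])
for t in ['bar_mid','brass_finial']:
    for k in mark_of('wrist',t)[:1]:print(t,k['uv'],k['confidence'],at_z(c,k['uv'],state()['eef_pos'][2]-4+13))
a=np.radians(136.);u=np.array([np.cos(a),np.sin(a)]);e=np.array([424.5,287])-85*u
print('edge',e,'tgt80',e+80*u)
go(*(e+80*u),144,136)
# obstacles higher than 120 near jig
c=cam('top');P,C=cloud(c,(30,60,330,400));k=(P[:,2]>90)&(P[:,0]>300)&(P[:,0]<700);Q=P[k]
print(Q.min(0),Q.max(0))
```

```text
0.0 0.004128623999981638
bar_mid [319.6, 217.1] 0.64 [[ 508.3  -238.94  153.13]]
edge [485.64 227.95] tgt80 [428.1  283.53]
t 5.12 slide [ 443.6 -328.5   -0.5] roll -1.327 [ 490.5 -264.9  143.5] 0.01
[377.59  -5.95  90.02] [699.99 602.74 762.61]
```

View pics/w2.png

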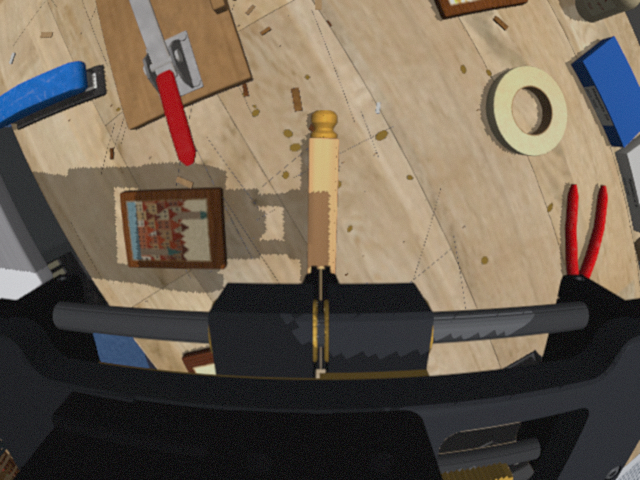

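Run:
```python
from h import *
np.set_printoptions(precision=2,suppress=True)
c=cam('wrist')
for t in ['bar_mid','hanger_bar']:
    for k in mark_of('wrist',t)[:1]:print(t,k['uv'],at_z(c,k['uv'],13))
print('brass end on table',at_z(c,[[322,112]],20),'visible bottom',at_z(c,[[322,265]],26), 'depth',depth(c,[[322,150],[322,200],[322,250]]))
print('tcp below px',proj(c,[[490.5,-265,26],[490.5,-265,143]]))
T=np.linalg.inv(c['camera_from_world']);print(T[:3,3],-T[:3,2])
c=cam('top');save(c,'t2.png')
for k in mark_of('top','hanger_bar')[:2]:print(k)
P,C=cloud(c,(340,220,470,320));k=(P[:,2]>15)&(P[:,2]<40);print(np.median(P[k],0),k.sum())
print(state())
```

```text
hanger_bar [325.1, 216.9] [[ 497.44 -263.12   13.  ]]
brass end on table [[ 542.08 -180.19   20.  ]] visible bottom [[ 474.08 -297.87   26.  ]] depth [[ 525.39 -209.     25.95]
 [ 503.75 -246.46   26.55]
 [ 481.2  -285.51   26.37]]
tcp below px [[319.5  225.41]
 [318.76 268.93]]
[ 526.62 -204.98  345.61] [-0.12 -0.21 -0.97]
{'uv': [409.3, 278.7], 'confidence': 0.89}
[ 503.37 -200.2    22.79] 748
{'t': 5.425, 'joints': array([-0.61,  0.44,  1.77, -0.  ,  0.93, -0.09]), 'qvel': array([-0., -0., -0.,  0.,  0.,  0.]), 'tau': array([  0.  , -54.76, -22.7 ,   0.06,   0.04,  -0.  ]), 'eef_pos': array([ 490.78, -265.1 ,  143.69]), 'tcp_rot': array([-3.14, -0.  ,  1.05]), 'ft_force': array([0.56, 0.75, 0.6 ]), 'moment': array([-0.03, -0.03, -0.02]), 'grip_force': 0.0, 'opening': 0.0014610935838006804}
```

View pics/t2.png

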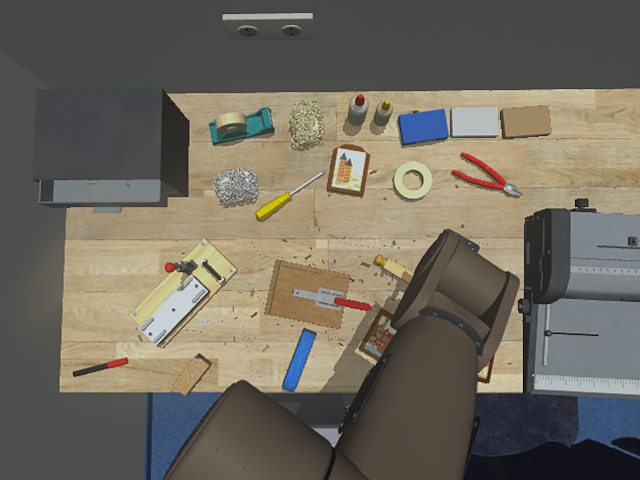

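Emit:
step_arm([
  {"slide": [0, 0, 0], "roll": 0},
  {"slide": [0, 0, 0], "roll": 0},
  {"slide": [0, 0, 0], "roll": 0},
  {"slide": [0, 0, 0.04], "roll": 0},
  {"slide": [0, 0, 0.08], "roll": 0},
], fingers=0.6)

```text
t: 6.05
eef_pos: [491.2, -265.4, 63.9]
tcp_rot: [3.14, 0.0, 1.047]
ft_force: [1.2, 0.1, -0.5]
opening: 0.478
grip_force: 0.0
```

Emit:
step_arm([
  {"slide": [0, 0, 0.03], "roll": 0},
  {"slide": [0, 0, 0.06], "roll": 0},
  {"slide": [0, 0, 0.06], "roll": 0},
  {"slide": [0, 0, 0.06], "roll": 0},
])

```text
t: 6.55
eef_pos: [491.4, -265.5, 5.3]
tcp_rot: [3.141, 0.0, 1.047]
ft_force: [-0.0, -0.3, -0.0]
opening: 0.601
grip_force: 0.0
```

Run:
```python
from h import *
c=cam('wrist');save(c,'w3.png');s=state();print(s)
```

```text
{'t': 6.6, 'joints': array([-6.13574093e-01,  6.38051823e-01,  1.88066490e+00, -9.41600585e-05,
        6.21061042e-01, -8.95334462e-02]), 'qvel': array([ 1.82998864e-04, -7.21446361e-03,  1.87661158e-03, -1.15291361e-03,
       -2.77828419e-03,  9.13767381e-06]), 'tau': array([-3.50934500e-02, -5.89467180e+01, -1.50767165e+01,  4.48833278e-02,
        5.18742506e-02, -2.38142802e-04]), 'eef_pos': array([ 491.55989414, -265.60024994,    5.626835  ]), 'tcp_rot': array([3.13978995e+00, 2.16986084e-04, 1.04683201e+00]), 'ft_force': array([-0.20684766, -0.7026604 ,  0.23227421]), 'moment': array([-0.05092952, -0.01862464, -0.00027463]), 'grip_force': 0.0, 'opening': 0.5996871546614571}
```

View pics/w3.png

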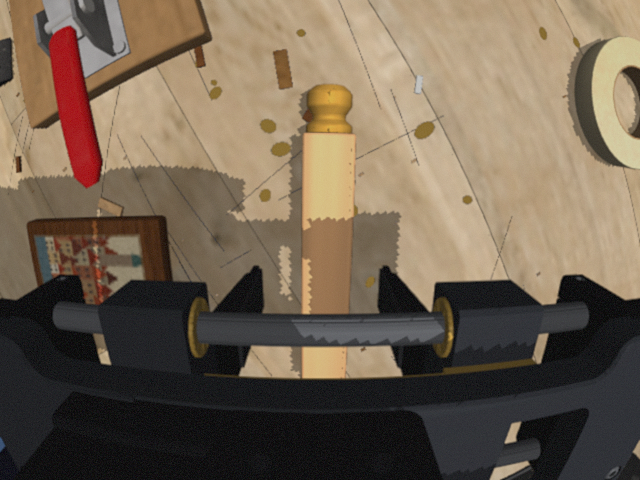

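Emit:
step_arm([
  {"slide": [0, 0, 0], "roll": 0},
  {"slide": [0, 0, 0], "roll": 0},
  {"slide": [0, 0, 0], "roll": 0},
], fingers=0.15)

```text
t: 6.98
eef_pos: [491.1, -265.3, 4.7]
tcp_rot: [3.141, 0.0, 1.047]
ft_force: [0.1, -0.5, -0.2]
opening: 0.34
grip_force: 0.0
```

Emit:
step_arm([
  {"slide": [0, 0, 0], "roll": 0},
  {"slide": [0, 0, 0], "roll": 0},
  {"slide": [0, 0, 0], "roll": 0},
])

```text
t: 7.35
eef_pos: [491.0, -265.2, 4.3]
tcp_rot: [-3.142, 0.0, 1.047]
ft_force: [0.1, 0.4, 0.4]
opening: 0.153
grip_force: 0.0
```

Run:
```python
from h import *
c=cam('wrist');save(c,'w4.png');s=state();print(s['opening'],s['grip_force'],s['ft_force'])
```

```text
0.15237188430946524 0.0 [-0.0513401   0.00855777 -0.07402277]
```

View pics/w4.png

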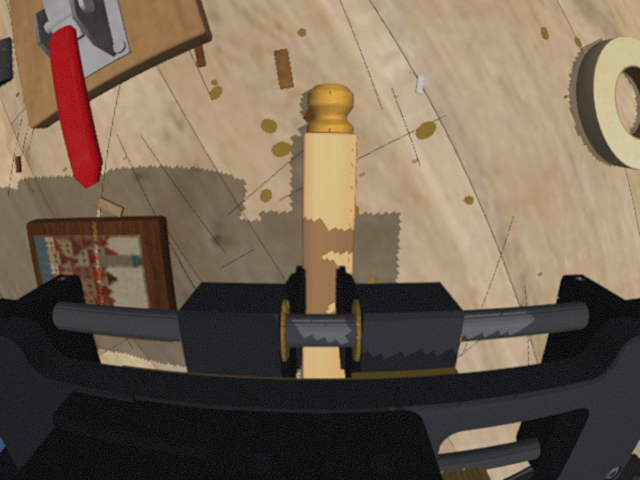

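Run:
```python
from h import *
np.set_printoptions(precision=1,suppress=True)
c=cam('wrist');print(c['intrinsics'][0],c['z_map'].min(),c['z_map'].max())
print('bar',depth(c,[[320,150],[320,250],[320,270],[320,290]]))
print('table',depth(c,[[420,150],[420,250],[200,250]]))
for v in (268,275,285): print(v,depth(c,[[u,v] for u in (296,300,304,308,332,336,340,344,348,352)])[:,[0,1,2]].tolist())
# highest-row finger points
T=np.linalg.inv(c['camera_from_world']);print(T[:3,3],state()['eef_pos'])
P,C=cloud(c,(280,262,365,300));k=C.max(1)<70;print(np.percentile(P[k],[0,5,50,95],axis=0))
```

```text
[371.6   0.  320.3] 0.0 1286.7275
bar [[ 525.6 -207.1   26.8]
 [ 500.5 -250.4   26.2]
 [ 495.5 -259.    28.2]
 [ 489.6 -269.2   26.4]]
table [[ 574.6 -234.5    1.1]
 [ 547.8 -286.2    1.5]
 [ 435.  -220.9    1.7]]
268 [[488.52525707779193, -248.5490199130933, 41.36931251650742], [490.1119259289335, -249.54891204873826, 41.14477375054031], [490.86449944909396, -251.6339130268279, 36.968749135194116], [490.4152602054223, -255.5441143477364, 26.43650252476516], [501.07724478276407, -261.6773405691356, 26.532445281289966], [504.2196189235953, -259.41532702136055, 36.839240998653935], [506.259125694831, -259.42049817508683, 39.81952995717782], [508.158652118846, -259.635408800422, 42.06941577978765], [508.20781372582513, -265.7231708497433, 26.81277503918571], [509.87577165805243, -267.164326837599, 25.641554051919428]]
275 [[488.722191673244, -249.2169223983568, 49.687580785300156], [490.33911792976204, -250.04870072137072, 49.91381305002977], [490.9393047527204, -252.20440243689401, 45.6007606228946], [488.64615332588266, -258.5829139050408, 27.279404662949787], [499.2128046970239, -264
[... 393 characters left out ...]
9852502624], [490.01883033728814, -251.451147223394, 58.67054477936287], [489.17861903434385, -255.4156808935892, 48.90208594851916], [485.7166298987693, -263.495346107728, 26.796981110717496], [496.2777239199433, -270.23069248050274, 25.4333035808489], [501.8245819554479, -262.67196327152857, 49.04072503724302], [504.82984148432854, -260.0179511141205, 58.683505988139984], [506.81078325088623, -259.521080575352, 62.30590037589647], [508.1505757938655, -260.68371556849814, 61.485540916658124], [509.6888533763496, -261.266356460643, 62.19077524596992]]
[ 526.8 -205.1  206.8] [ 491.  -265.2    4.4]
[[ 477.2 -268.5    0.1]
 [ 487.2 -261.2   42.4]
 [ 502.3 -251.5   63.9]
 [ 518.1 -230.3  126.5]]
```

Run:
```python
from h import *
np.set_printoptions(precision=1,suppress=True)
c=cam('wrist');p=state()['eef_pos'];ux=np.array([.5,.866]);uy=np.array([.866,-.5])
for z in (4,15,26,37): print(z,proj(c,[[*(p[:2]+10*ux+s*uy),z] for s in (-13,-7,7,13)]).tolist())
w=cv2.imread('pics/w3.png')
# finger tip pixels while open: 3D in the dark tip near (258,270),(385,270)
import cv2
P,C=cloud(c,(288,262,306,272));k=(C.max(1)<60);print(P[k][P[k][:,2].argsort()][:8])
s=state();print(s['joints'].tolist())
```

```text
4 [[295.74204135092236, 252.02269851074257], [306.2603346471052, 252.02597974351312], [330.8609979533567, 252.00291969839148], [341.38822411747765, 251.97989845320615]]
15 [[294.4629745672666, 257.7810262959444], [305.5316099999491, 257.79149017142237], [331.4259932057661, 257.76860659333585], [342.5050283845242, 257.73854892836715]]
26 [[293.0476195919561, 264.171793018939], [304.72498360678054, 264.1917998895986], [332.05150423807885, 264.16943218478417], [343.7410671052493, 264.13026407016577]]
37 [[291.4740318228926, 271.30054194475724], [303.82784822621124, 271.3332777514986], [332.7473498808414, 271.3119102996433], [345.11559327702, 271.2608535201085]]
[[ 489.9 -252.3   36.9]
 [ 490.1 -251.    37.4]
 [ 490.3 -251.7   37.4]
 [ 489.8 -249.6   37.6]
 [ 490.3 -249.8   37.9]
 [ 490.6 -252.2   38.2]
 [ 489.8 -251.6   38.5]
 [ 489.  -249.3   38.6]]
[-0.6136012942302491, 0.6399915719037462, 1.8816553198896724, -8.452597194435365e-05, 0.6199594479592881, -0.08953115160867559]
```

Emit:
step_arm([
  {"slide": [0, 0, 0], "roll": 0},
  {"slide": [0, 0, 0], "roll": 0},
  {"slide": [0, 0, 0], "roll": 0},
  {"slide": [0, 0, 0.003], "roll": 0},
  {"slide": [0, 0, 0.006], "roll": 0},
], fingers=0.5)

```text
t: 8.12
eef_pos: [490.9, -265.2, -1.8]
tcp_rot: [3.142, 0.0, 1.047]
ft_force: [0.4, -0.7, -0.5]
opening: 0.501
grip_force: 0.0
```

Emit:
step_arm([
  {"slide": [0, 0, 0.003], "roll": 0},
  {"slide": [0, 0, 0.006], "roll": 0},
])

```text
t: 8.38
eef_pos: [490.9, -265.2, -7.9]
tcp_rot: [-3.141, 0.0, 1.047]
ft_force: [0.0, 0.3, 0.4]
opening: 0.503
grip_force: 0.0
```

Emit:
step_arm([
  {"slide": [0, 0, 0.004], "roll": 0},
  {"slide": [0, 0, 0.007], "roll": 0},
])

```text
t: 8.62
eef_pos: [491.0, -265.2, -14.9]
tcp_rot: [-3.142, 0.0, 1.047]
ft_force: [0.3, 0.6, -0.3]
opening: 0.497
grip_force: 0.0
```

Emit:
step_arm([
  {"slide": [0, 0, 0.003], "roll": 0},
  {"slide": [0, 0, 0.005], "roll": 0},
])

```text
t: 8.88
eef_pos: [491.0, -265.2, -19.8]
tcp_rot: [-3.142, 0.0, 1.047]
ft_force: [-0.0, 0.3, -0.3]
opening: 0.498
grip_force: 0.0
```

Run:
```python
from h import *
np.set_printoptions(precision=1,suppress=True)
c=cam('wrist');save(c,'w5.png');s=state();p=s['eef_pos'];print(s['t'],p,s['ft_force'])
ux=np.array([.5,.866]);uy=np.array([.866,-.5])
P,C=cloud(c,(240,240,400,300));Q=(P[:,:2]-p[:2])@np.c_[ux,uy];k=(C.max(1)<70)&(abs(abs(Q[:,1])-30)<10)&(abs(Q[:,0])<16)
A=np.c_[Q,P[:,2]][k];A=A[A[:,2].argsort()];print(len(A),A[:12])
k=(C.max(1)>120)&(abs(Q[:,1])<15)&(abs(Q[:,0])<40)&(P[:,2]>20)&(P[:,2]<32);print('bar lateral',np.percentile(Q[k,1],[1,99]))
```

```text
8.925 [ 490.9 -265.2  -20. ] [-0.6  0.7 -0.3]
1527 [[  2.7 -34.5  -0. ]
 [  5.3 -31.    0.8]
 [ 12.4  28.2  12.3]
 [  1.  -22.9  12.4]
 [  3.2 -22.7  12.5]
 [ 12.5  27.7  12.6]
 [ 12.6  28.6  12.8]
 [ 12.7 -26.2  13. ]
 [ 12.7 -25.2  13. ]
 [ 12.7  27.1  13.1]
 [  2.3  25.   13.2]
 [ -0.4  25.2  13.2]]
bar lateral [-7.7 14.8]
```

Emit:
step_arm([
  {"slide": [0, 0, 0.003], "roll": 0},
  {"slide": [0, 0, 0.006], "roll": 0},
  {"slide": [0, 0, 0.006], "roll": 0},
])

```text
t: 9.3
eef_pos: [490.9, -265.2, -25.9]
tcp_rot: [-3.141, 0.0, 1.047]
ft_force: [-0.0, -0.4, -0.0]
opening: 0.5
grip_force: 0.0
```

Emit:
step_arm([
  {"slide": [0, 0, 0], "roll": 0},
  {"slide": [0, 0, 0], "roll": 0},
  {"slide": [0, 0, 0], "roll": 0},
  {"slide": [0, 0, 0], "roll": 0},
], fingers=0.1)

```text
t: 9.8
eef_pos: [491.2, -265.4, -25.5]
tcp_rot: [3.141, 0.0, 1.047]
ft_force: [0.6, -1.0, 0.6]
opening: 0.272
grip_force: 29.8
```

Emit:
step_arm([
  {"slide": [0, 0, -0.04], "roll": 0},
  {"slide": [0, 0, -0.09], "roll": 0},
  {"slide": [0, 0, -0.14], "roll": 0},
  {"slide": [0, 0, -0.185], "roll": 0},
  {"slide": [0.05, -0.03, -0.185], "roll": -0.1},
])

```text
t: 10.42
eef_pos: [491.3, -209.0, 162.2]
tcp_rot: [3.135, 0.001, 1.145]
ft_force: [1.3, 1.2, -3.6]
opening: 0.274
grip_force: 29.8
```

Run:
```python
from h import *
go(428.1,283.5,160,136);s=state();print(s['opening'],s['grip_force'],s['ft_force'],s['tcp_rot'])
```

```text
t 10.43 slide [ 422.5 -261.     2.2] roll -1.229 [ 491.3 -209.   162.2] 0.77
0.27375100881787473 29.81893926858902 [ 1.30238781  1.15793041 -3.60254699] [3.13540710e+00 9.62749673e-04 1.14503390e+00]
```

Emit:
step_arm([
  {"slide": [0.04, -0.025, 0], "roll": -0.17},
  {"slide": [0.085, -0.052, 0], "roll": -0.34},
  {"slide": [0.13, -0.08, 0], "roll": -0.51},
  {"slide": [0.175, -0.108, 0], "roll": -0.68},
  {"slide": [0.22, -0.136, 0], "roll": -0.85},
])

```text
t: 11.05
eef_pos: [455.7, 51.2, 159.2]
tcp_rot: [-3.141, -0.0, 2.002]
ft_force: [0.2, 0.0, -3.2]
opening: 0.268
grip_force: 29.8
```

Run:
```python
from h import *
go(428.1,283.5,160,136);s=state();print(s['opening'],s['grip_force'],s['ft_force'],s['tcp_rot'],s['joints'])
```

```text
t 11.05 slide [222.6  72.1  -0.8] roll -0.371 [455.7  51.2 159.2] 0.91
0.2679459675177509 29.817488193511963 [ 0.21109748  0.04359314 -3.22143544] [-3.14103866e+00 -1.41758264e-04  2.00221583e+00] [-3.23411350e-02  2.87460273e-01  1.97980456e+00 -1.57694305e-04
  8.74886715e-01 -4.63659550e-01]
```

Emit:
step_arm([
  {"slide": [0.05, 0.016, 0], "roll": -0.15},
  {"slide": [0.1, 0.032, 0], "roll": -0.3},
  {"slide": [0.15, 0.048, 0], "roll": -0.371},
  {"slide": [0.2, 0.065, 0], "roll": -0.371},
  {"slide": [0.222, 0.072, 0], "roll": -0.371},
])

```text
t: 11.68
eef_pos: [429.4, 283.6, 159.0]
tcp_rot: [-3.141, -0.0, 2.37]
ft_force: [-0.3, -1.2, -2.3]
opening: 0.27
grip_force: 29.8
```

Emit:
step_arm([
  {"slide": [0, 0, 0.02], "roll": 0},
  {"slide": [0, 0, 0.04], "roll": 0},
  {"slide": [0, 0, 0.04], "roll": 0},
])

```text
t: 12.05
eef_pos: [429.4, 281.1, 118.2]
tcp_rot: [-3.138, -0.001, 2.368]
ft_force: [0.1, -0.4, -2.2]
opening: 0.275
grip_force: 29.8
```

Run:
```python
from h import *
np.set_printoptions(precision=1,suppress=True)
a=np.radians(136.);u=np.array([np.cos(a),np.sin(a)]);e=np.array([485.6,228.]);ux=np.array([np.sin(a),-np.cos(a)])
go(*(e+80*u),120,136)
c=cam('wrist');save(c,'w6.png')
for t in ['edge','bar_mid','landing_rod','scriber_knob']:
    for k in mark_of('wrist',t)[:1]:print(t,k['uv'],k['confidence'],at_z(c,k['uv'],52))
c2=cam('top');save(c2,'t3.png')
p=state()['eef_pos']
for nm,cc,box in [('w',c,(0,0,640,480)),('t',c2,(120,220,260,370))]:
    P,C=cloud(cc,box);J=np.c_[(P[:,:2]-e)@ux,(P[:,:2]-e)@u,P[:,2]]
    k=(abs(J[:,2]-52)<4)&(abs(J[:,0])<40)&(J[:,1]<200)&(J[:,1]>-20)&(C.max(1)-C.min(1)<30)&(C.min(1)>100)
    print(nm,k.sum(),np.percentile(J[k],[1,50,99],axis=0))
    q=J[k][:,:2]; r=rect(P[k]); print(r)
    k=(abs(J[:,2]-(120-26+52))<12)&(abs(J[:,0])<30)&(C[:,0]-C[:,2]>30);k=(J[:,2]>100)&(J[:,2]<135)&(abs(J[:,0])<30)&(C[:,0]-C[:,2]>30)
    if k.sum()>30: print('bar',k.sum(),np.percentile(J[k],[1,50,99],axis=0),rect(P[k]))
```

```text
t 12.05 slide [ 2.7  0.9 -1.8] roll -0.006 [429.4 281.1 118.2] 0.03
bar_mid [319.7, 291.0] 0.81 [[460.8 251.4  52. ]]
w 1836 [[-25.9  55.5  51.1]
 [ 25.  111.4  52.8]
 [ 29.8 166.8  54.4]]
(array([409. , 304.9]), array([117.4,  56.1]), 136.17338943481445)
t 461 [[-28.1  -0.7  48.5]
 [-12.   49.7  52.7]
 [  4.8 106.3  55.8]]
(array([440.2, 257.5]), array([108.5,  36.4]), 136.06879806518555)
```

View pics/w6.png

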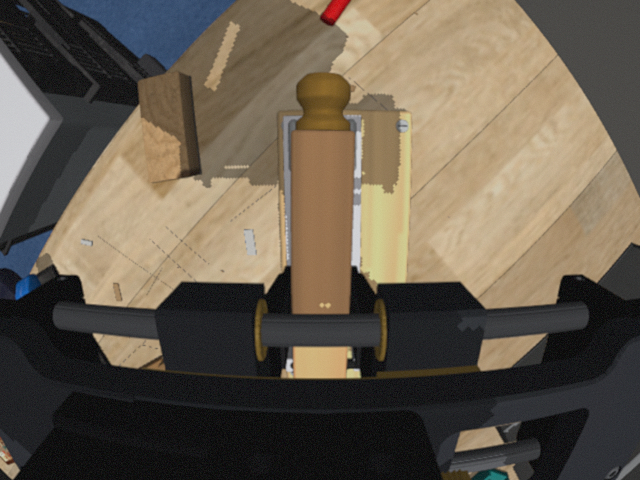

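Run:
```python
from h import *
np.set_printoptions(precision=1,suppress=True)
a=np.radians(136.1);u=np.array([np.cos(a),np.sin(a)]);e=np.array([485.6,228.]);ux=np.array([np.sin(a),-np.cos(a)])
c=cam('wrist');p=state()['eef_pos'];print(p,'tcp jig',(p[:2]-e)@ux,(p[:2]-e)@u)
P,C=cloud(c,(0,0,640,480));J=np.c_[(P[:,:2]-e)@ux,(P[:,:2]-e)@u,P[:,2]]
k=(J[:,2]>160)&(J[:,2]<176)&(abs(J[:,0])<25)&(C[:,0]-C[:,2]>25);print('bar',k.sum(),np.percentile(J[k],[1,50,99],axis=0),rect(P[k]))
for lo in range(90,160,12):
    m=k&(J[:,1]>lo)&(J[:,1]<lo+12); print(lo,np.percentile(J[m,0],[2,98]) if m.sum()>20 else '')
k=(J[:,2]>56)&(J[:,2]<64)&(abs(J[:,0])<32)&(J[:,1]>120);print('rods z',k.sum())
for sgn in (-1,1):
    m=k&(J[:,0]*sgn>5);print(sgn,m.sum(),np.percentile(J[m],[2,50,98],axis=0) if m.sum()>5 else '')
c2=cam('top');P,C=cloud(c2,(120,220,260,370));J=np.c_[(P[:,:2]-e)@ux,(P[:,:2]-e)@u,P[:,2]]
k=(J[:,2]>150)&(J[:,2]<180)&(abs(J[:,0])<25)&(C[:,0]-C[:,2]>30);print('top bar',k.sum(),np.percentile(J[k],[1,50,99],axis=0) if k.sum() else '')
```

```text
[430.6 281.5 119.9] tcp jig 0.455039428832334 76.70164214788673
bar 15645 [[-10.6  38.2 163.3]
 [  2.5 117.8 172.1]
 [ 15.  173.5 173.7]] (array([409.7, 301.4]), array([140.3,  41.2]), 141.19560623168945)
90 [-10.3  14.2]
102 [-9.9 14.4]
114 [-9.6 14.8]
126 [-9.3 15.1]
138 [-9.1 15.3]
150 [-7.4 13.7]
rods z 328
-1 281 [[-21.8 128.7  57.3]
 [-19.5 149.3  60. ]
 [-15.7 163.4  61.6]]
1 47 [[ 21.2 155.3  58.2]
 [ 24.1 160.3  60. ]
 [ 25.6 163.8  61.2]]
top bar 380 [[-14.8  -7.3 160.5]
 [ -1.4  31.9 172.4]
 [ 11.3  65.2 176.1]]
```

Emit:
step_arm([
  {"slide": [0.002, 0.0006, 0.02], "roll": -0.024},
  {"slide": [0.002, 0.0006, 0.05], "roll": -0.024},
  {"slide": [0.002, 0.0006, 0.075], "roll": -0.024},
  {"slide": [0.002, 0.0006, 0.078], "roll": -0.024},
  {"slide": [0.002, 0.0006, 0.078], "roll": -0.024},
])

```text
t: 13.08
eef_pos: [429.7, 283.4, 41.9]
tcp_rot: [3.141, 0.0, 2.392]
ft_force: [0.5, 0.4, -3.2]
opening: 0.276
grip_force: 29.8
```

```bash
cat >> h.py <<'E'
ang=np.radians(136.1);u=np.array([np.cos(ang),np.sin(ang)]);e=np.array([485.6,228.]);ux=np.array([np.sin(ang),-np.cos(ang)])
def jig(P): return np.c_[(P[:,:2]-e)@ux,(P[:,:2]-e)@u,P[:,2]]
E
python3 - <<'E'
from h import *
np.set_printoptions(precision=1,suppress=True)
s=state();p=s['eef_pos'];print(p,s['tcp_rot'],s['ft_force'],jig(p[None]))
for n,box in (('wrist',(0,0,640,480)),('top',(120,220,260,370))):
    c=cam(n);P,C=cloud(c,box);J=jig(P);zt=p[2]+51.7
    k=(abs(J[:,2]-zt)<6)&(abs(J[:,0])<25)&(C[:,0]-C[:,2]>25)
    for lo in range(-20,170,15):
        m=k&(J[:,1]>lo)&(J[:,1]<lo+15)
        if m.sum()>20: print(n,lo,np.percentile(J[m,0],[2,98]),np.percentile(J[m,0],[2,98]).mean())
    for lo in (0,130):
      for sg in (-1,1):
        m=(J[:,2]>56)&(J[:,2]<64)&(abs(J[:,0])<30)&(J[:,1]>lo)&(J[:,1]<lo+40)&(J[:,0]*sg>10)&(C.max(1)-C.min(1)<30)
        if m.sum()>8: print('rod',n,lo,sg,m.sum(),np.percentile(J[m,0],[2,50,98]))
E
```

```text
[429.7 283.4  41.9] [3.1 0.  2.4] [ 0.5  0.4 -3.2] [[ 1.2 78.7 41.9]]
wrist 25 [-9.7 14.7] 2.47760774562395
wrist 40 [-9.6 14.9] 2.621650073783316
wrist 55 [-9.9 14.8] 2.4599147330789437
wrist 70 [-10.1  15. ] 2.417161328798228
wrist 85 [-10.   14.8] 2.4099481395171214
wrist 100 [-9.9 14.6] 2.382108940295482
wrist 115 [-9.9 14.6] 2.3549445964973525
wrist 130 [-10.   14.5] 2.276536931252484
wrist 145 [-9.6 14.2] 2.2669969139643635
wrist 160 [-6.5 10.9] 2.1683364703598906
rod wrist 0 -1 189 [-19.4 -15.4 -13.6]
rod wrist 0 1 268 [19.  21.2 25.7]
rod wrist 130 -1 1033 [-21.7 -17.7 -14.1]
rod wrist 130 1 977 [18.5 21.8 25.6]
top -5 [-11.1  12.1] 0.500011951615603
top 10 [-12.  13.] 0.5141382872184526
top 25 [-12.4  13.5] 0.5377342331655921
top 40 [-12.6  12.4] -0.07858486176925528
top 55 [-12.3  12.4] 0.0668611305921214
rod top 0 -1 54 [-25.2 -20.5 -15.2]
rod top 0 1 30 [17.9 21.9 26.6]
```

Emit:
step_arm([
  {"slide": [0, 0, 0.006], "roll": 0},
  {"slide": [0, 0, 0.012], "roll": 0},
  {"slide": [0, 0, 0.0145], "roll": 0},
  {"slide": [0, 0, 0.0145], "roll": 0},
])

```text
t: 13.68
eef_pos: [429.3, 283.2, 26.7]
tcp_rot: [-3.141, -0.0, 2.392]
ft_force: [-0.7, 0.4, -1.6]
opening: 0.271
grip_force: 29.8
```

Emit:
step_arm([
  {"slide": [0, 0, 0.001], "roll": 0},
  {"slide": [0, 0, 0.001], "roll": 0},
])

```text
t: 13.92
eef_pos: [429.5, 283.3, 26.5]
tcp_rot: [3.141, 0.0, 2.392]
ft_force: [-1.7, -0.1, 7.9]
opening: 0.273
grip_force: 29.8
```

Emit:
step_arm([
  {"slide": [0, 0, 0], "roll": 0},
  {"slide": [0, 0, 0], "roll": 0},
  {"slide": [0, 0, 0], "roll": 0},
  {"slide": [0, 0, 0], "roll": 0},
], fingers=0.5)

```text
t: 14.42
eef_pos: [429.4, 283.3, 25.8]
tcp_rot: [-3.142, 0.0, 2.392]
ft_force: [-0.4, 1.0, 0.3]
opening: 0.501
grip_force: 0.0
```

Emit:
step_arm([
  {"slide": [0, 0, -0.04], "roll": 0},
  {"slide": [0, 0, -0.075], "roll": 0},
  {"slide": [0.05, 0, -0.075], "roll": 0},
  {"slide": [0.11, 0, -0.075], "roll": 0},
  {"slide": [0.14, 0, -0.075], "roll": 0},
])

```text
t: 15.05
eef_pos: [325.1, 380.0, 101.0]
tcp_rot: [3.142, -0.0, 2.393]
ft_force: [-0.1, 0.5, -0.3]
opening: 0.502
grip_force: 0.0
```

Emit:
step_arm([
  {"slide": [0, 0, 0], "roll": 0},
  {"slide": [0, 0, 0], "roll": 0},
], fingers=0)

```text
t: 15.3
eef_pos: [327.3, 378.5, 100.8]
tcp_rot: [-3.142, 0.0, 2.392]
ft_force: [1.1, -0.6, -0.7]
opening: 0.343
grip_force: 0.0
```

```bash
cat >> h.py <<'E'
def bartop(show=True):
    c=cam('top');P,C=cloud(c,(110,210,290,380));J=jig(P);o=[]
    k=(J[:,2]>62)&(J[:,2]<105)&(abs(J[:,0])<10)&(C[:,0]-C[:,2]>25)
    for lo in range(-110,190,20):
        m=k&(J[:,1]>lo)&(J[:,1]<lo+20)
        if m.sum()>8:o.append((lo+10,round(float(np.median(J[m,2])),1)))
    print('bar z(y):',o)
    if k.sum(): 
        print('y ext',np.percentile(J[k,1],[.5,99.5]).round(1))
        if len(o)>2: print('slope',np.polyfit(*np.array(o).T,1)[0].round(3))
    return c,J,C
E
python3 - <<'E'
from h import *
np.set_printoptions(precision=1,suppress=True)
c,J,C=bartop();save(c,'t4.png')
s=state();p=s['eef_pos'];print(s['t'],p,jig(p[None]),s['opening'],s['tcp_rot'])
m=(J[:,2]>62)&(J[:,2]<90)&(C[:,0]-C[:,2]>25)&(abs(J[:,0])<20)
for lo in (-10,30,60,100,140): 
    k=m&(J[:,1]>lo)&(J[:,1]<lo+20)
    if k.sum()>10:print(lo,np.percentile(J[k,0],[2,98]))
w=cam('wrist');P,C=cloud(w,(0,0,640,480));J=jig(P)
k=(J[:,2]>62)&(J[:,2]<86)&(abs(J[:,0])<20)&(C[:,0]-C[:,2]>25);print('wrist',k.sum(),np.percentile(J[k],[1,50,99],axis=0) if k.sum()>9 else '')
E
```

```text
bar z(y): [(0, 79.1), (20, 79.1), (40, 79.3), (60, 79.6), (80, 79.4), (100, 79.1), (120, 79.1), (140, 79.1), (160, 75.9), (180, 75.4)]
y ext [-20.2 178.2]
slope -0.018
15.35 [327.6 378.2 100.8] [[ -1.3 218.1 100.8]] 0.30155797871512907 [-3.1  0.   2.4]
-10 [-12.6  12. ]
30 [-12.9  12. ]
60 [-13.3  12.5]
100 [-13.2  11.5]
140 [-13.   12.2]
wrist 1464 [[-10.3 124.3  63.3]
 [  2.  142.1  78.6]
 [ 14.7 178.6  80.1]]
```

Emit:
step_arm([
  {"slide": [0, 0.002, 0.04], "roll": 0.0165},
  {"slide": [0, 0.002, 0.071], "roll": 0.0165},
  {"slide": [-0.015, 0.002, 0.071], "roll": 0.0165},
  {"slide": [-0.022, 0.002, 0.071], "roll": 0.0165},
  {"slide": [-0.022, 0.002, 0.071], "roll": 0.0165},
])

```text
t: 16.02
eef_pos: [345.7, 364.9, 31.0]
tcp_rot: [3.14, 0.0, 2.374]
ft_force: [0.5, -0.3, -0.1]
opening: 0.002
grip_force: 0.0
```

Run:
```python
from h import *
np.set_printoptions(precision=1,suppress=True)
c,J,C=bartop()
s=state();p=s['eef_pos'];print(s['t'],p,jig(p[None]),s['opening'],np.degrees(s['tcp_rot']),s['ft_force'])
```

```text
bar z(y): [(0, 78.4), (20, 78.6), (40, 79.3), (60, 79.1), (80, 79.1), (100, 78.9), (120, 79.4), (140, 78.8), (160, 76.7), (180, 75.9)]
y ext [-20.  179.4]
slope -0.011
16.075 [345.2 365.1  30.9] [[  1.5 196.2  30.9]] 0.00130833539142564 [179.9   0.  136. ] [-0.8  0.1 -0.1]
```

Emit:
step_arm([
  {"slide": [-0.008, 0, 0], "roll": 0},
  {"slide": [-0.016, 0, 0], "roll": 0},
  {"slide": [-0.024, 0, 0], "roll": 0},
  {"slide": [-0.032, 0, 0], "roll": 0},
  {"slide": [-0.04, 0, 0], "roll": 0},
])

```text
t: 16.7
eef_pos: [373.6, 337.1, 29.9]
tcp_rot: [-3.142, 0.0, 2.375]
ft_force: [-2.2, 3.7, 3.1]
opening: 0.004
grip_force: 2.0
```

Emit:
step_arm([
  {"slide": [-0.008, 0, 0], "roll": 0},
  {"slide": [-0.016, 0, 0], "roll": 0},
  {"slide": [-0.024, 0, 0], "roll": 0},
  {"slide": [-0.032, 0, 0], "roll": 0},
  {"slide": [-0.036, 0, 0], "roll": 0},
])

```text
t: 17.32
eef_pos: [399.5, 312.0, 29.8]
tcp_rot: [-3.141, 0.0, 2.375]
ft_force: [-1.9, 2.0, 2.8]
opening: 0.001
grip_force: 1.9
```

Run:
```python
from h import *
np.set_printoptions(precision=1,suppress=True)
c,J,C=bartop();save(c,'t5.png')
s=state();p=s['eef_pos'];print(s['t'],p,jig(p[None]),s['opening'],np.degrees(s['tcp_rot']),s['ft_force'])
k=(J[:,2]>60)&(J[:,2]<90)&(abs(J[:,0])<12)&(J[:,1]<40)&(J[:,1]>-150);print('lead ext',np.percentile(J[k,1],[0.5,1,2]))
```

```text
bar z(y): [(-80, 68.9), (-60, 78.8), (-40, 79.3), (-20, 78.8), (0, 78.6), (20, 78.8), (40, 79.5), (60, 79.2), (80, 77.9), (100, 74.5)]
y ext [-89.8 103.7]
slope 0.014
17.375 [399.7 311.9  29.8] [[  0.9 120.1  29.8]] 0.005191899949885378 [-180.     0.   136.1] [ 0.7 -0.3 -0. ]
lead ext [-90.4 -89.9 -88.6]
```

Emit:
step_arm([
  {"slide": [-0.006, 0, 0], "roll": 0},
  {"slide": [-0.012, 0, 0], "roll": 0},
  {"slide": [-0.015, 0, 0], "roll": 0},
  {"slide": [-0.015, 0, 0], "roll": 0},
  {"slide": [-0.009, 0, 0], "roll": 0},
])

```text
t: 18.0
eef_pos: [405.8, 306.2, 29.8]
tcp_rot: [3.141, 0.0, 2.375]
ft_force: [-0.2, 0.7, 0.6]
opening: 0.007
grip_force: 0.0
```

Emit:
step_arm([
  {"slide": [0, 0, 0], "roll": 0},
  {"slide": [0, 0, 0], "roll": 0},
])

```text
t: 18.25
eef_pos: [405.6, 306.4, 29.9]
tcp_rot: [3.142, 0.0, 2.376]
ft_force: [0.5, 0.3, -0.7]
opening: 0.004
grip_force: 0.0
```

```bash
cat > chk.py <<'E'
from h import *
np.set_printoptions(precision=1,suppress=True)
c,J,C=bartop()
s=state();p=s['eef_pos'];print(s['t'],jig(p[None]),s['ft_force'])
k=(J[:,2]>40)&(J[:,2]<90)&(abs(J[:,0])<12)&(J[:,1]<-50)&(J[:,1]>-150);print('lead ext',np.percentile(J[k,1],[0.5,1,2]),'z lead',np.median(J[k&(J[:,1]<-75),2]))
E
python3 chk.py
```

```text
bar z(y): [(-100, 71.8), (-80, 78.1), (-60, 78.8), (-40, 78.8), (-20, 79.4), (0, 79.1), (20, 79.2), (40, 79.4), (60, 79.0), (80, 74.8), (100, 73.5)]
y ext [-105.6   93. ]
slope -0.001
18.3 [[  1.  112.   29.9]] [ 0.4 -0.5  0. ]
lead ext [-105.7 -105.6 -104.7] z lead 74.93249637489043
```

Emit:
step_arm([
  {"slide": [-0.005, 0, 0], "roll": 0},
  {"slide": [-0.008, 0, 0], "roll": 0},
  {"slide": [-0.01, 0, 0], "roll": 0},
  {"slide": [-0.004, 0, 0], "roll": 0},
  {"slide": [-0.004, 0, 0], "roll": 0},
])

```text
t: 18.92
eef_pos: [408.2, 303.7, 29.8]
tcp_rot: [-3.141, 0.0, 2.376]
ft_force: [0.1, -0.9, -0.2]
opening: 0.004
grip_force: 0.0
```

Emit:
step_arm([
  {"slide": [-0.005, 0, 0], "roll": 0},
  {"slide": [-0.007, 0, 0], "roll": 0},
  {"slide": [-0.008, 0, 0], "roll": 0},
  {"slide": [-0.002, 0, 0], "roll": 0},
  {"slide": [-0.002, 0, 0], "roll": 0},
])

```text
t: 19.55
eef_pos: [409.7, 302.3, 29.8]
tcp_rot: [-3.141, 0.0, 2.376]
ft_force: [0.2, 0.1, 0.5]
opening: 0.002
grip_force: 0.0
```

```bash
python3 chk.py
```

```text
bar z(y): [(-80, 78.7), (-60, 78.3), (-40, 79.0), (-20, 79.4), (0, 79.5), (20, 79.0), (40, 78.8), (60, 78.7), (80, 74.5)]
y ext [-109.3   86.8]
slope -0.014
19.6 [[  0.9 106.1  29.8]] [-0.9 -0.2  0.1]
lead ext [-110.9 -110.7 -110.4] z lead 76.19335986630131
```

Emit:
step_arm([
  {"slide": [-0.005, 0, 0], "roll": 0},
  {"slide": [-0.007, 0, 0], "roll": 0},
  {"slide": [-0.008, 0, 0], "roll": 0},
  {"slide": [-0.002, 0, 0], "roll": 0},
  {"slide": [-0.002, 0, 0], "roll": 0},
])

```text
t: 20.23
eef_pos: [411.1, 300.9, 29.8]
tcp_rot: [-3.141, 0.0, 2.376]
ft_force: [-0.0, -0.3, 0.9]
opening: 0.001
grip_force: 0.0
```

Emit:
step_arm([
  {"slide": [0, 0, 0], "roll": 0},
  {"slide": [0, 0, 0], "roll": 0},
])

```text
t: 20.48
eef_pos: [411.4, 300.7, 29.8]
tcp_rot: [-3.142, 0.0, 2.375]
ft_force: [-1.3, 0.2, -0.8]
opening: 0.004
grip_force: 0.0
```

```bash
python3 chk.py
```

```text
bar z(y): [(-80, 78.9), (-60, 78.9), (-40, 79.4), (-20, 78.7), (0, 78.8), (20, 79.0), (40, 79.5), (60, 77.6), (80, 75.3)]
y ext [-113.1   85. ]
slope -0.015
20.525 [[  0.9 103.8  29.8]] [-0.2  0.4  0.1]
lead ext [-113.3 -113.2 -112.2] z lead 76.40450049859203
```

Emit:
step_arm([
  {"slide": [-0.005, 0, 0], "roll": 0},
  {"slide": [-0.007, 0, 0], "roll": 0},
  {"slide": [-0.008, 0, 0], "roll": 0},
  {"slide": [-0.002, 0, 0], "roll": 0},
  {"slide": [-0.002, 0, 0], "roll": 0},
])

```text
t: 21.15
eef_pos: [412.5, 299.5, 29.9]
tcp_rot: [-3.141, 0.0, 2.376]
ft_force: [0.8, -0.2, 0.0]
opening: 0.003
grip_force: 0.0
```

Emit:
step_arm([
  {"slide": [0, 0, 0], "roll": 0},
  {"slide": [0, 0, 0], "roll": 0},
])

```text
t: 21.4
eef_pos: [412.9, 299.3, 29.9]
tcp_rot: [-3.142, 0.0, 2.375]
ft_force: [0.8, 0.0, 0.0]
opening: 0.002
grip_force: 0.0
```

```bash
python3 chk.py
```

```text
bar z(y): [(-80, 79.0), (-60, 78.5), (-40, 79.5), (-20, 78.9), (0, 78.6), (20, 78.5), (40, 79.2), (60, 77.8), (80, 76.1)]
y ext [-115.1   83.3]
slope -0.012
21.45 [[  0.9 101.8  29.8]] [ 0.2 -0.5  0.3]
lead ext [-115.2 -115.1 -113.8] z lead 76.46383232988433
```

Emit:
step_arm([
  {"slide": [-0.005, 0, 0], "roll": 0},
  {"slide": [-0.007, 0, 0], "roll": 0},
  {"slide": [-0.008, 0, 0], "roll": 0},
  {"slide": [-0.002, 0, 0], "roll": 0},
  {"slide": [-0.002, 0, 0], "roll": 0},
])

```text
t: 22.08
eef_pos: [414.0, 298.1, 29.9]
tcp_rot: [-3.141, 0.0, 2.376]
ft_force: [0.9, 0.4, -0.2]
opening: 0.004
grip_force: 0.0
```

Emit:
step_arm([
  {"slide": [0, 0, 0], "roll": 0},
  {"slide": [0, 0, 0], "roll": 0},
])

```text
t: 22.32
eef_pos: [414.3, 297.9, 29.8]
tcp_rot: [-3.142, 0.0, 2.375]
ft_force: [-0.3, -0.2, 0.5]
opening: 0.002
grip_force: 0.0
```

```bash
python3 chk.py
```

```text
bar z(y): [(-100, 78.0), (-80, 79.0), (-60, 78.7), (-40, 78.7), (-20, 79.3), (0, 79.2), (20, 78.8), (40, 79.2), (60, 76.6), (80, 75.6)]
y ext [-115.8   80.6]
slope -0.011
22.375 [[ 1.  99.8 29.9]] [ 0.2 -0.3  0.4]
lead ext [-117.  -116.8 -115.4] z lead 76.0335453813417
```

Emit:
step_arm([
  {"slide": [-0.005, 0, 0], "roll": 0},
  {"slide": [-0.007, 0, 0], "roll": 0},
  {"slide": [-0.008, 0, 0], "roll": 0},
  {"slide": [-0.002, 0, 0], "roll": 0},
  {"slide": [-0.002, 0, 0], "roll": 0},
])

```text
t: 23.0
eef_pos: [415.4, 296.8, 29.8]
tcp_rot: [-3.141, 0.0, 2.376]
ft_force: [0.5, -0.0, -0.6]
opening: 0.005
grip_force: 0.0
```

Emit:
step_arm([
  {"slide": [0, 0, 0], "roll": 0},
  {"slide": [0, 0, 0], "roll": 0},
])

```text
t: 23.25
eef_pos: [415.7, 296.5, 29.8]
tcp_rot: [-3.142, 0.0, 2.375]
ft_force: [0.2, 0.0, -0.2]
opening: 0.002
grip_force: 0.0
```

```bash
python3 chk.py
```

```text
bar z(y): [(-100, 78.4), (-80, 78.2), (-60, 78.6), (-40, 78.6), (-20, 79.1), (0, 78.5), (20, 78.8), (40, 79.3), (60, 76.3), (80, 76.2)]
y ext [-117.4   78.5]
slope -0.009
23.3 [[ 1.  97.8 29.8]] [-0.6 -0.2 -0.8]
lead ext [-118.9 -118.6 -118.3] z lead 76.48074222660159
```

Emit:
step_arm([
  {"slide": [-0.005, 0, 0], "roll": 0},
  {"slide": [-0.007, 0, 0], "roll": 0},
  {"slide": [-0.008, 0, 0], "roll": 0},
  {"slide": [-0.002, 0, 0], "roll": 0},
  {"slide": [-0.002, 0, 0], "roll": 0},
])

```text
t: 23.92
eef_pos: [416.8, 295.4, 29.9]
tcp_rot: [-3.141, 0.0, 2.376]
ft_force: [-0.5, 0.3, 0.3]
opening: 0.004
grip_force: 0.0
```

Emit:
step_arm([
  {"slide": [0, 0, 0], "roll": 0},
  {"slide": [0, 0, 0], "roll": 0},
])

```text
t: 24.18
eef_pos: [417.2, 295.2, 29.9]
tcp_rot: [-3.142, 0.0, 2.375]
ft_force: [-0.3, -0.4, 0.8]
opening: 0.003
grip_force: 0.0
```

```bash
python3 chk.py
```

```text
bar z(y): [(-100, 64.8), (-80, 66.9), (-60, 69.9), (-40, 73.1), (-20, 76.3), (0, 79.2), (20, 83.0), (40, 85.7), (60, 85.3), (80, 85.8)]
y ext [-96.5  73.1]
slope 0.13
24.225 [[ 0.9 95.8 29.8]] [ 0.1  0.3 -0.2]
lead ext [-122.2 -121.8 -120.5] z lead 62.35719922819112
```

Emit:
step_arm([
  {"slide": [0.02, 0, 0], "roll": 0},
  {"slide": [0.05, 0, -0.01], "roll": 0},
  {"slide": [0.06, 0, -0.06], "roll": 0},
  {"slide": [0.06, 0, -0.12], "roll": 0},
  {"slide": [0.06, 0, -0.17], "roll": 0},
])

```text
t: 24.85
eef_pos: [373.8, 336.8, 202.1]
tcp_rot: [3.141, 0.0, 2.376]
ft_force: [0.7, 1.2, -0.5]
opening: 0.005
grip_force: 0.0
```

```bash
cat > knob.py <<'E'
from h import *
np.set_printoptions(precision=1,suppress=True)
for n,box in (('top',(110,210,290,380)),('side',(170,80,310,220))):
    c=cam(n);P,C=cloud(c,box);J=jig(P);k=(C[:,0]>120)&(C[:,1]<70)&(C[:,2]<70)&(J[:,2]>50)&(np.hypot(J[:,0],J[:,1])<130)
    if k.sum()>3: print(n,k.sum(),np.median(J[k],0),J[k].min(0),J[k].max(0))
s=state();p=s['eef_pos'];print(s['t'],p,jig(p[None]),s['ft_force'],s['opening'])
E
python3 chk.py;python3 knob.py
python3 - <<'E'
from h import *
np.set_printoptions(precision=1,suppress=True)
# tall things around the post, jig frame
c=cam('top');P,C=cloud(c,(20,80,290,380));J=jig(P);k=(J[:,2]>150)&(J[:,0]>60)&(J[:,0]<300)&(abs(J[:,1])<250);print('tall',k.sum(),J[k].min(0),J[k].max(0))
a=np.percentile(np.hypot(J[k,0]-75,J[k,1]),1);print(a)
x,y=e+ux*80+u*2;go(x,y,200,136.1)
E
```

```text
bar z(y): [(-100, 65.3), (-80, 66.7), (-60, 70.0), (-40, 73.1), (-20, 76.5), (0, 79.9), (20, 82.7), (40, 86.0), (60, 85.3), (80, 85.6)]
y ext [-97.3  73.5]
slope 0.129
24.9 [[  3.  155.6 207.8]] [0.3 1.  5.4]
lead ext [-122.1 -121.8 -120.7] z lead 62.58090168267131
top 62 [ 40.7  -5.8 201. ] [ 33.4 -14.2 196.5] [ 49.2   3.7 207.1]
side 32 [ 36.1 -10.5 196.4] [ 31.4 -16.  192.5] [ 46.5  -2.  202. ]
25.0 [374.6 337.3 202. ] [[  1.8 155.7 202. ]] [-0.8 -0.2 -1.1] 0.0037430139887763827
tall 6271 [  60.  -249.8  150. ] [300.  186.8 359.7]
112.19311228708794
t 25.05 slide [-153.8   79.1    0.2] roll -0.000 [373.9 336.7 200.2] 0.03
```

Run:
```python
from h import *
np.set_printoptions(precision=1,suppress=True)
c=cam('top');P,C=cloud(c,(20,80,290,380));J=jig(P);k=(J[:,2]>130)&(J[:,0]>62)
for lo in range(-120,121,20):
    m=k&(J[:,1]>lo)&(J[:,1]<lo+20)
    if m.sum()>5:
        i=J[m][:,0].argsort()[:5];print(lo,np.median(J[m][i],0),np.median(J[m,2]))
print(state()['joints'])
```

```text
-120 [ 161.8 -100.5  173.4] 215.39595262846206
-100 [147.4 -84.6 171.3] 215.08558973887517
-80 [152.3 -79.4 192.8] 214.87915829001156
-60 [173.2 -59.6 179.6] 214.43751791326133
-40 [194.5 -39.1 194.1] 214.42019209937467
-20 [207.9 -10.1 163. ] 213.56234396630168
0 [218.1   3.1 162. ] 199.021486746912
20 [238.5  21.5 159.5] 158.41308994602582
40 [277.   40.1 198.6] 154.05424775903657
60 [298.3  60.8 174.6] 169.81058117608006
80 [319.6  81.  160. ] 144.08839562227536
100 [400.  119.3 137.5] 135.99464019478705
120 [ 62.5 129.2 351.6] 351.8151697298546
[ 0.6  0.3  1.8 -0.   1.  -0.2]
```

Emit:
step_arm([
  {"slide": [-0.02, 0.04, 0], "roll": 0},
  {"slide": [-0.06, 0.074, 0], "roll": 0},
  {"slide": [-0.11, 0.074, 0], "roll": 0},
  {"slide": [-0.16, 0.074, 0], "roll": 0},
  {"slide": [-0.16, 0.074, 0], "roll": 0},
])

```text
t: 25.72
eef_pos: [542.0, 276.6, 197.3]
tcp_rot: [-3.138, -0.001, 2.372]
ft_force: [-0.0, -0.1, 1.2]
opening: 0.007
grip_force: 0.0
```

Emit:
step_arm([
  {"slide": [0, 0, 0.025], "roll": 0},
  {"slide": [0, 0, 0.052], "roll": 0},
  {"slide": [0, 0, 0.052], "roll": 0},
])

```text
t: 26.1
eef_pos: [538.7, 279.0, 145.1]
tcp_rot: [-3.136, -0.002, 2.376]
ft_force: [-0.5, 0.2, 0.6]
opening: 0.005
grip_force: 0.0
```

```bash
python3 knob.py
python3 - <<'E'
from h import *
c=cam('side');i=c['color'][80:220,170:330,::-1];cv2.imwrite('pics/s7.png',cv2.resize(i,(640,560),interpolation=2))
E
```

```text
side 26 [ 38.2 -11.1 197.7] [ 30.8 -17.3 192.2] [ 43.1  -1.4 201.9]
26.2 [540.2 279.5 147.7] [[ 75.   -3.7 147.7]] [-0.1 -0.   0.9] 0.006288415918271341
```

View pics/s7.png

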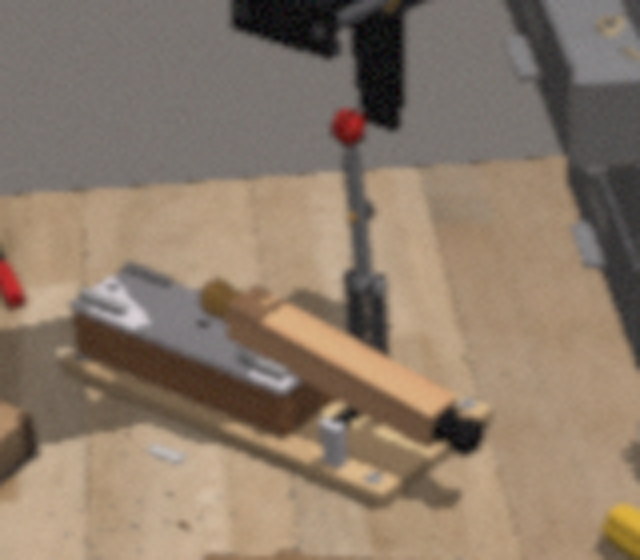

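Emit:
step_arm([
  {"slide": [0, -0.008, 0], "roll": 0},
  {"slide": [0, -0.015, 0], "roll": 0},
  {"slide": [0, -0.022, 0], "roll": 0},
  {"slide": [0, -0.029, 0.001], "roll": 0},
  {"slide": [0, -0.036, 0.002], "roll": 0},
])

```text
t: 26.88
eef_pos: [515.2, 252.8, 145.9]
tcp_rot: [3.142, 0.0, 2.375]
ft_force: [-0.7, 0.8, 1.3]
opening: 0.004
grip_force: 0.1
```

```bash
python3 knob.py
```

```text
26.975 [515.  252.7 145.8] [[ 38.2  -4.1 145.8]] [ 0.2 -0.2  0. ] 0.0034775264257338894
```

Emit:
step_arm([
  {"slide": [0, -0.007, 0.001], "roll": 0},
  {"slide": [0, -0.014, 0.004], "roll": 0},
  {"slide": [0, -0.02, 0.007], "roll": 0},
  {"slide": [0, -0.026, 0.01], "roll": 0},
  {"slide": [0, -0.026, 0.01], "roll": 0},
])

```text
t: 27.6
eef_pos: [497.2, 234.1, 135.7]
tcp_rot: [-3.141, -0.0, 2.375]
ft_force: [-0.5, 1.0, -1.4]
opening: 0.007
grip_force: 0.0
```

```bash
sed -i 's/C\[:,0\]>120)&(C\[:,1\]<70)&(C\[:,2\]<70)/C[:,0]>60)\&(C[:,1]<.4*C[:,0])\&(C[:,2]<.4*C[:,0])/' knob.py; python3 knob.py; python3 chk.py
python3 - <<'E'
from h import *
for n in('top','side'):
    c=cam(n)
    print([ (k['uv'],k['confidence'],depth(c,k['uv']).round(0)) for k in mark_of(n,'scriber_knob')[:1]])
E
```

```text
side 38 [-20.1 -11.2 176. ] [-24.6 -17.2 166.1] [-11.1  -4.1 181.7]
27.7 [497.7 234.5 135.9] [[ 13.   -4.2 135.9]] [ 0.2 -0.3  1.1] 0.0059796590008461626
bar z(y): [(-100, 65.0), (-80, 66.9), (-60, 70.2), (-40, 72.8), (-20, 75.9), (0, 78.0)]
y ext [-98.4  -3.5]
slope 0.135
27.75 [[ 13.1  -4.2 135.9]] [-0.2 -0.6 -0.8]
lead ext [-122.  -121.8 -120.6] z lead 62.65296429486739
[]
[([240.6, 135.8], 0.76, array([[476., 201., 161.]]))]
```

Emit:
step_arm([
  {"slide": [0, -0.006, 0.004], "roll": 0},
  {"slide": [0, -0.011, 0.008], "roll": 0},
  {"slide": [0, -0.011, 0.008], "roll": 0},
])

```text
t: 28.32
eef_pos: [489.4, 226.2, 127.5]
tcp_rot: [-3.141, -0.0, 2.375]
ft_force: [0.6, -0.1, 0.5]
opening: 0.004
grip_force: 0.0
```

```bash
python3 knob.py
```

```text
top 5 [-69.2 -37.7 272. ] [-74.7 -37.9 120. ] [-49.3 -13.3 273.5]
side 46 [-60.  -10.8 113.9] [-66.6 -18.1 106.9] [-49.1  -3.6 121.6]
28.425 [490.  226.5 127.9] [[  2.   -4.2 127.9]] [0.  0.2 0.3] 0.0024197566996540026
```

Emit:
step_arm([
  {"slide": [0, 0, -0.04], "roll": 0},
  {"slide": [0.03, 0, -0.1], "roll": 0},
  {"slide": [0.09, 0, -0.12], "roll": 0},
  {"slide": [0.15, 0, -0.12], "roll": 0},
  {"slide": [0.2, 0, -0.12], "roll": 0},
])

```text
t: 29.05
eef_pos: [344.3, 366.6, 248.6]
tcp_rot: [3.14, 0.0, 2.376]
ft_force: [0.4, 0.5, -0.1]
opening: 0.003
grip_force: 0.0
```

Emit:
step_arm([
  {"slide": [0, 0, 0], "roll": 0},
  {"slide": [0, 0, 0], "roll": 0},
  {"slide": [0, 0, 0], "roll": 0},
  {"slide": [0, 0, 0], "roll": 0},
  {"slide": [0, 0, 0], "roll": 0},
])

```text
t: 29.68
eef_pos: [346.3, 364.8, 247.8]
tcp_rot: [-3.141, 0.0, 2.374]
ft_force: [0.9, -0.3, 0.4]
opening: 0.004
grip_force: 0.0
```

```bash
python3 knob.py;python3 chk.py
python3 - <<'E'
from h import *
b=cam('top')['color'][220:370,110:270,::-1];a=cam('side')['color'][90:220,170:300,::-1]
cv2.imwrite('pics/f.png',np.hstack([cv2.resize(b,(400,400),interpolation=2),cv2.resize(a,(400,400),interpolation=2)]))
E
```

```text
top 52 [-56.8  -6.3  94.5] [-64.3 -13.6  87.1] [-48.4   2.1 101.8]
side 44 [-61.  -10.4  90.9] [-66.9 -18.9  80.6] [-51.2  -4.   97.6]
29.775 [346.1 365.  247.8] [[  1.9 195.5 247.8]] [-0.8 -0.9 -0.7] 0.0020283594528716985
bar z(y): [(-100, 64.8), (-80, 66.8), (-60, 69.3), (-40, 72.8), (-20, 76.3), (0, 82.2), (20, 82.1), (40, 85.5), (60, 84.9), (80, 86.6)]
y ext [-97.2  72.3]
slope 0.133
29.825 [[  1.9 195.6 247.8]] [-0.  -0.   0.1]
lead ext [-122.1 -122.  -120.6] z lead 62.98466942961022
```

View pics/f.png

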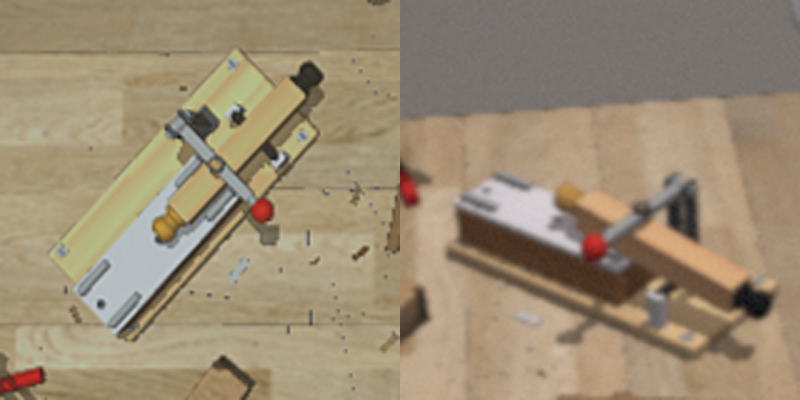

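The pictures show the arm lying level across the tipped bar, with the knob 56 mm on the -x side. The bar's leading end has not moved, and the gripper is clear.

```bash
python3 -c "
from cell import env
print(env.job_done())"
```

```text
the job is handed in; nothing more can be done
None
```

The job is handed in, verdict not shown: the bar tipped onto the landing rod by itself after 2 mm nudges, its middle about 21 mm past the edge; the marking arm is down on it, the bar did not shift, the robot is clear, and the tub and screwdriver were never approached.

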